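Lift the steamer basket out of the pot and hold it level

ROBOT

A 6-joint arm with a two-finger parallel gripper is mounted at the origin on a cart in front of the work surface, level with it; the furniture and walls round the work are solid. World frame = base frame: x ahead of the robot, y to its left, z up, the work surface at z = 0. Lengths are in m, angles in degrees, forces in N, time in s.
With the tool pointing down it reaches from about 0.35 to 0.775 m from the base axis. Payload 5.5 kg.
Tool frame: the origin (TCP) lies midway between the tips of the shut fingers; the grasp point (between the pads) lies 19 mm behind it; z points along the fingers, y is the line along which they close (so a half turn about z gives the same grasp; the last joint's range is limited). The gripper opens to 85 mm and grips with 20 to 120 N. Pads are 22 mm wide; open, the fingers measure 114 mm over their backs; the gripper's body (76 mm by 85 mm) begins 54 mm behind the grasp point. The pads swing forward as they close: fully open they stand 13 mm farther back than shut.
Start: joints at [-7.998, 17.945, 2.641, 74.691, 0, 82.002], TCP at [0.575, -0, 0.231] pointing down, gripper open.
Joint ranges: [-158.12, 158.12], [-49.38, 96.58], [-58.88, 72.47], [-126.05, 133.96], [-84.25, 85.87], [-180, 180]. Speed limits (degrees/s): [147.25, 147.25, 180, 180, 180, 180].

INTERFACE

Orientations are given as [roll, pitch, yaw] about the fixed x, y, z axes, in that order (R = Rz(yaw) Ry(pitch) Rx(roll)).
In Python, from workcell import * gives the robot as it stands. The module is installed in compiled form; this text tells all that it offers.
- The arm moves only by the tool arm_command, never from a script. Its argument "deltas" is one flat list of numbers, 5 for each row, row after row: the shift along the world's x, y, z in a scale on which 1.0 is 0.8 m, then the turn about the world's z in fractions of the full range, 1 being 180 degrees, then the opening, from 0 (shut) to 1 (fully open). In form: [x, y, z, yaw, fingers, x, y, z, yaw, fingers, ...]. A call has 1 to 10 rows; each row is the pose to reach, as a shift and turn from the pose commanded when the call began; what a row does not reach only later rows make up. A row lasts 1/12 s, in which the tool goes at most 41.7 mm and 7.16 degrees, less where a joint would pass 70% of its speed; a pose out of reach is approached as far as the arm can. No shift or turn number may pass 1 either way. A call with a gripper value outside its range is refused whole. The fingers move at their own pace and stop on an object; "squeeze" is the grip in N (left out, the last holds). Time passes only in rows, so rows that repeat a pose let the fingers close. It gives the time, the measured TCP pose, the force, the opening and the grip force at its end, in the units of the state.
- get_state(): the state, without advancing time (a new reading comes with each control period).
- capture(name): name is "scene" or "side" or "wrist"; returns a dict with "img" (384x512x3 uint8, blue, green, red), "z_map" (384x512 float32, m along the optical axis (not along the pixel's ray), 0 where there is no reading), "fx", "fy", "cx", "cy" (pixels), "R" (3x3) and "t" (3): a world point X has camera coordinates R X + t. Camera axes: x right, y down, z forward; pixel columns grow to the right and rows downward; lengths in m; the calibration is good to about 2 mm. A picture is of the moment at which its call begins.
- job_done(): hands the job in; it is judged then, once.
The state is a dict: "t": time; "joint_positions": joint angles; "dq": joint speeds; "joint_efforts": joint torques, N m; "tcp_pos": TCP position; "eef_rot": TCP orientation; "force": force on the tool from outside, world axes, zero at the start; "moment": the same for the moment, N m; "width": finger opening in m; "grasp_force": force on a finger pad.
Only numpy, scipy, OpenCV 4.12 (cv2) and the standard library are available. Lean on these libraries where they do the work, as an engineer would, in place of code of your own. Each camera call takes 0.05 s, during which the arm holds its last target. There are 200 camera calls.

TASK

Take the lid off the pot by its knob and lay it, knob up and without dropping it, on the middle of the chopping board. Then take the steamer basket by its handle and lift it, with the garlic and the lime still in it, straight up out of the pot until all of it is a few centimetres clear above the rim, and finish holding it there, steady and level over the pot: do not put it down or let go. Leave the pot where it stands and do not disturb the mug, the spice jar or the tub behind.

Things in the scene. Friction and masses are not known exactly. Their poses are not given: they have to be found in the camera images.
- pot: low round steel stew pot, loose, 0.9 kg, 176 mm outside diameter, 170 mm inside, rim 100 mm high, inner floor 5 mm above its underside; two loop handles at its +y and -y sides reach 120 mm from the axis, 81 mm up. Origin: centre of its underside; z up. It stands on a flat grey drying mat, top 8 mm above the work surface, left or right of the chopping board
- lid: domed steel lid lying loose on the pot, 184 mm across, 63 mm high in all, about 0.2 kg. Origin: centre of its underside (the bottom edge of a skirt, 158 mm across, that hangs 5 mm down into the pot); z up. A flange 5 to 8 mm above the origin rests on the pot's rim; the dome's flat top is 31 mm above the origin; set down, the lid stands on its skirt
- lid_knob (a point): middle of the lid's black round knob (34 mm diameter, 20 mm high), 55 mm above the lid's origin on its axis; the knob reaches from 43 to 63 mm above the origin and from its middle to the dome below it are 24 mm
- basket: round perforated steel steamer basket, 152 mm diameter, 0.2 to 0.4 kg, standing on three short feet in the pot (origin 5 mm above the pot's), hidden by the lid at first. Origin: centre under its feet, its lowest point; z up. Inside floor 11 mm up, rim 42 mm, bail handle in its y-z plane up to 110 mm (15 mm above the pot's rim). 9 mm play in the pot all round
- basket_grip (a point): middle of the basket's handle, 103 mm above the basket's origin: a straight steel bar, 12 mm wide (basket x), 64 mm long (basket y), 14 mm high, level, on top of the bail; grasp it at its middle across its width. Below the bar is free space for 25 mm, then the garlic and the lime either side
- garlic: loose garlic bulb, 60 x 57 x 58 mm, in the basket on its -x side of the handle. Origin: centre of its underside
- lime: loose green lime, 52 x 45 x 45 mm, in the basket on its +x side of the handle. Origin: centre of its underside
- board: yellow chopping board lying flat on the drying mat, 170 (x) x 260 (y) x 10 mm, its long side pointing roughly away from the robot. Origin: centre of its underside; the lid, wider than the board is, may stand out over its sides
- mug: white mug, 92 x 127 x 95 mm, behind the work, a bystander. Origin: centre of its underside
- spice_jar: spice jar with a green cap, 46 mm diameter, 106 mm high, behind the work, a bystander. Origin: centre of its underside
- tub: open round plastic tub, 118 mm diameter, 52 mm high, behind the work, a bystander. Origin: centre of its underside

How it is judged (in metres and radians):
On the way:
1. the lid lies flat, knob up, on the chopping board and has been let go, while the basket is still down in the pot (height (world z) of lid between 0.013 and 0.028 m and angle between lid's own z axis and vertical below 0.08 rad and x of lid in the frame of board between -0.065 and 0.065 m and y of lid in the frame of board between -0.11 and 0.11 m and contact force between lid and board above 0.5 N and contact force between lid and the arm below 0.1 N and contact force between lid and the fingers below 0.1 N and linear speed of lid below 0.03 m/s and z of basket in the frame of pot below 0.03 m), for 0.2 s.
At the end, for the whole second after the job is handed in: lid at rest on the board, knob up, centre within 65 mm across, 110 mm along; basket held by the fingers, feet 15 mm or more above the rim (under 300 mm up), within 60 mm of the pot axis, tilt under 0.12 rad, still; garlic and lime in it, not touched by fingers; pot within 40 mm of its start (height (world z) of lid between 0.013 and 0.028 m and angle between lid's own z axis and vertical below 0.08 rad and x of lid in the frame of board between -0.065 and 0.065 m and y of lid in the frame of board between -0.11 and 0.11 m and contact force between lid and board above 0.5 N and contact force between lid and the arm below 0.1 N and contact force between lid and the fingers below 0.1 N and linear speed of each of lid, basket below 0.03 m/s and horizontal distance between each of garlic, lime and basket below 0.08 m and z of garlic in the frame of basket between 0 and 0.075 m and z of lime in the frame of basket between 0 and 0.075 m and z of basket in the frame of pot above 0.115 m and height (world z) of basket below 0.3 m and horizontal distance between basket and pot below 0.06 m and angle between basket's own z axis and vertical below 0.12 rad and angular speed of basket below 0.2 rad/s and contact force between basket and the fingers above 1 N and contact force between basket and pot below 0.05 N and contact force between each of garlic, lime and the fingers below 0.05 N and distance of pot from where it was at the start of the episode below 0.04 m and angle between pot's own z axis and vertical below 0.05 rad); the arm keeps its last pose, push and grip.
It fails at once if the lid is dropped (falls freely more than about 2 cm) (contact force between lid and the fingers below 0.05 N and linear speed of lid above 0.63 m/s).
It fails at once if the basket is tipped more than 0.4 rad (angle between basket's own z axis and vertical above 0.4 rad).
It fails at once if the pot is shifted more than 60 mm or tipped (distance of pot from where it was at the start of the episode above 0.06 m or angle between pot's own z axis and vertical above 0.3 rad).
It fails at once if the mug, the spice jar or the tub is disturbed (moved more than 30 mm) (distance of any of mug, spice_jar, tub from where it was at the start of the episode above 0.03 m).
It also fails if it takes over 61 s, if anything falls off the work surface, if the arm or the gripper's body presses on something with over 40 N, if the wrist force passes 120 N, or if a joint passes its speed limit or range.

## Working session

There is one attempt and no reset: what is moved stays moved. The work goes in short steps, Python scripts to look and compute and a tool call to move; the robot and the scene stay as the last step left them, time stands still between calls to the robot, and variables do not carry over. Pictures are saved under pics/ and viewed, at most 10 in all, crops included, and the job is handed in when it is done.

Besides the shell and the picture viewer there is one more tool, called after "Call:" in YAML: its name, and indented under it one key for each argument. arm_command: Moves the arm, as the interface text tells. Its arguments: {"type":"object","properties":{"deltas":{"type":"array"},"squeeze":{"type":"number"}},"required":["deltas"]}

```bash
mkdir -p pics; cat > h.py <<'E'
from workcell import *
import numpy as np, cv2
def pts(c):
    z=c["z_map"]; v,u=np.mgrid[:384,:512]
    P=np.stack([(u-c["cx"])/c["fx"]*z,(v-c["cy"])/c["fy"]*z,z],-1)
    W=(P-c["t"])@c["R"]; W[z==0]=np.nan
    return W
E
python3 - <<'E'
from h import *
s=get_state(); print({k:np.round(s[k],3) for k in s})
a=capture("scene"); b=capture("side")
np.savez("c0.npz",a=pts(a),b=pts(b),ai=a["img"],bi=b["img"])
for c in(a,b): print(np.round(-c["R"].T@c["t"],3), c["fx"])
cv2.imwrite("pics/a.png",cv2.resize(np.vstack([a["img"],b["img"]]),None,fx=.78,fy=.78))
E
```

```text
{'t': np.float64(0.0), 'joint_positions': array([-7.9990e+00,  1.7991e+01,  2.5770e+00,  7.4688e+01, -1.0000e-03,
        8.2001e+01]), 'dq': array([ 0.084, -0.003, -0.082, -0.004,  0.057, -0.066]), 'joint_efforts': array([-3.0000e-03, -4.8063e+01,  2.9853e+01,  2.0000e-02, -0.0000e+00,
       -0.0000e+00]), 'tcp_pos': array([0.575, 0.   , 0.23 ]), 'eef_rot': array([-1.79899e+02, -1.30000e-02,  8.99990e+01]), 'force': array([-0.002, -0.73 , -0.69 ]), 'moment': array([ 0.063, -0.016,  0.006]), 'grasp_force': np.float64(0.0), 'width': np.float64(0.086)}
[ 0.317 -0.498  0.716] 383.1449387846472
[ 0.126 -0.516  0.663] 375.2868117915962
```

View pics/a.png

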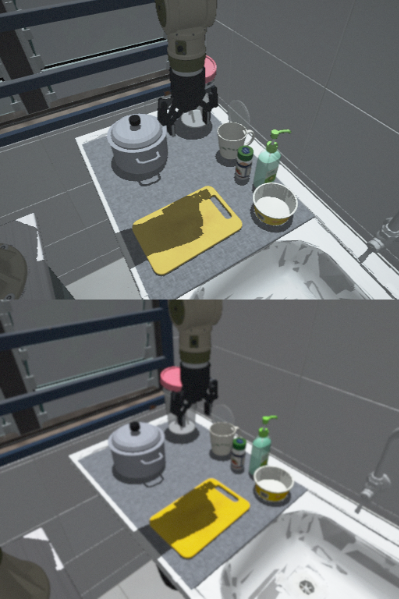

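The scene view shows the pot on the left with its black knob near pixel (173,153). The yellow board is near (240,295), with the mug, jar and tub behind. Next I measure them.

```bash
python3 - <<'E'
from h import *
d=np.load("c0.npz")
for k in "ab":
    W=d[k];im=d[k+"i"];hsv=cv2.cvtColor(im,cv2.COLOR_BGR2HSV)
    m=((hsv[...,0]>18)&(hsv[...,0]<32)&(hsv[...,1]>150)&(np.abs(W[...,2]-.018)<.008)).astype(np.uint8)
    n,l,st,ce=cv2.connectedComponentsWithStats(m); i=1+np.argmax(st[1:,4])
    p=W[l==i]; r=cv2.minAreaRect(p[:,:2].astype(np.float32)*1000); print(k,"board",r,np.median(p[:,2]))
    v,u=np.mgrid[:384,:512]
    q=(W[...,2]>.09)&(W[...,2]<.2)&(W[...,1]>.07)&(W[...,0]<.75)&(W[...,0]>.3)&(np.hypot(W[...,0]-.575,W[...,1])>.1)
    p=W[q]; print("pot/lid pts",len(p),p.min(0),p.max(0))
    dk=q&(im.max(-1)<50)&(W[...,2]>.14); p=W[dk]; print("knob",len(p),p.min(0),p.max(0))
    t=p[p[:,2]>np.max(p[:,2])-.004]; print("top",len(t),t.mean(0),t.min(0),t.max(0))
    # lid flange circle: z approx .108-.118
    f=q&(W[...,2]>.107)&(W[...,2]<.120); p=W[f]
    A=np.c_[2*p[:,:2],np.ones(len(p))]; s=np.linalg.lstsq(A,(p[:,:2]**2).sum(1),rcond=None)[0]
    print("flange",s[:2],np.sqrt(s[2]+s[0]**2+s[1]**2))
E
python3 - <<'E'
from h import *
d=np.load("c0.npz")
cv2.imwrite("pics/b.png",np.hstack([cv2.resize(d["ai"][120:270,110:260],(390,390),interpolation=2),cv2.resize(d["bi"][130:280,110:260],(390,390),interpolation=2)]))
E
```

```text
a board ((693.8675537109375, -212.9136505126953), (2.8400940895080566, 14.546112060546875), 39.14406204223633) 0.021250274729606812
pot/lid pts 10360 [0.3000476  0.07057328 0.09000055] [0.74993187 0.5226717  0.18571012]
knob 170 [0.31090445 0.18882669 0.14127349] [0.51406356 0.49888615 0.18414314]
top 3 [0.31311893 0.49026127 0.18266851] [0.31090445 0.48883354 0.18179538] [0.31534064 0.49137833 0.18414314]
flange [0.52115932 0.34447265] 0.2003823760565805
b board ((501.7961730957031, -106.86264038085938), (259.1536865234375, 168.63990783691406), 1.9486769437789917) 0.018335417088557543
pot/lid pts 9218 [0.30000802 0.07179377 0.09000103] [0.74993183 0.5245586  0.19628775]
knob 118 [0.31133291 0.19114514 0.14790402] [0.50914619 0.4995982  0.18879385]
top 2 [0.31444779 0.49043044 0.18788234] [0.31311196 0.48935255 0.18697082] [0.31578361 0.49150833 0.18879385]
flange [0.5212326  0.34712338] 0.2004871965235921
```

View pics/b.png

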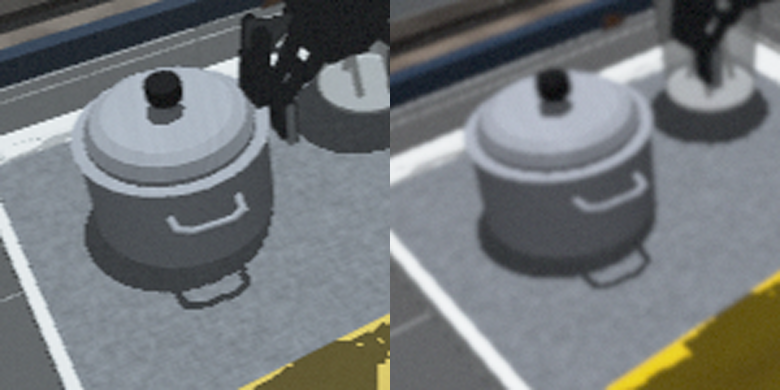

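Crops show the knob at scene pixel (172,154) and side pixel (173,162), and the pot handle faces the camera. A round object stands behind near scene pixel (250,155), which I need to locate.

```bash
python3 - <<'E'
from h import *
from scipy.optimize import least_squares
d=np.load("c0.npz")
for k,(ku,kv) in {"a":(172,154),"b":(173,162)}.items():
    W=d[k];im=d[k+"i"]
    w=W[kv-12:kv+13,ku-12:ku+13].reshape(-1,3); dk=im[kv-12:kv+13,ku-12:ku+13].max(-1).ravel()<55
    p=w[dk&(w[:,2]>.13)]; print(k,"knob",len(p),np.nanmedian(p,0),p.min(0),p.max(0))
    c=np.nanmedian(p,0)[:2]
    q=W.reshape(-1,3); q=q[np.hypot(*(q[:,:2]-c).T)<.11]
    f=q[(q[:,2]>.106)&(q[:,2]<.119)]
    # outermost: rim edge by angle
    a=np.arctan2(*(f[:,:2]-c).T[::-1]); r=np.hypot(*(f[:,:2]-c).T); b=np.digitize(a,np.linspace(-np.pi,np.pi,49))
    e=np.array([f[b==i][np.argsort(r[b==i])[-2]] for i in set(b) if (b==i).sum()>3])
    s=least_squares(lambda x:np.hypot(e[:,0]-x[0],e[:,1]-x[1])-.092,c,loss="soft_l1",f_scale=.003); print("flange",s.x,len(e),np.abs(s.fun).mean())
    t=q[(q[:,2]>.138)&(q[:,2]<.145)]; print("domeTop",t.mean(0),np.median(t[:,2]), "max",q[:,2].max())
W=d["a"]
for n,(u,v) in {"round":(255,152),"pink":(268,90),"bottle":(345,215),"mug":(295,175),"jar":(312,195),"tub":(352,240)}.items(): print(n,np.round(np.nanmedian(W[v-4:v+5,u-4:u+5].reshape(-1,3),0),3))
E
```

```text
a knob 163 [0.49770221 0.19759384 0.16607745] [0.48351113 0.18882669 0.13951921] [0.51453763 0.22069922 0.17033634]
flange [0.49939804 0.20817009] 35 0.0014481931077465215
domeTop [0.49982104 0.20363689 0.13889516] 0.13838326678930524 max 0.17033634362353275
b knob 108 [0.49557827 0.19864902 0.16459961] [0.4846924  0.19114514 0.14790402] [0.51122642 0.21906257 0.16879829]
flange [0.50074943 0.21061181] 36 0.0011992954878146072
domeTop [0.4965334  0.20283653 0.14050736] 0.14101982779887035 max 0.16910626879301585
round [0.733 0.231 0.056]
pink [0.781 0.245 0.226]
bottle [ 0.759 -0.114  0.109]
mug [0.782 0.101 0.048]
jar [ 0.729 -0.034  0.116]
tub [ 0.768 -0.142  0.048]
```

The rows are not in the units I measure in: shifts go in shares of 0.8 m and turns go in shares of 180 degrees. I convert before sending: 20.7 cm is 0.2588, -7.6 cm is -0.095.

Call:
arm_command:
  deltas: [-0.0088,0.025,0,0,1,-0.0213,0.0575,0,0,1,-0.0338,0.095,0,0,1,-0.0488,0.1325,0,0,1,-0.0625,0.17,0,0,1,-0.0763,0.2075,0,0,1,-0.0875,0.2375,0,0,1,-0.0938,0.255,0,0,1,-0.095,0.2588,0,0,1,-0.095,0.2588,0,0,1]

```text
t: 0.93
tcp_pos: [0.4984, 0.2078, 0.231]
eef_rot: [-180.0, 0.0, 90.1]
force: [0.1, -0.4, 0.2]
width: 0.0854
grasp_force: 0.0
```

```bash
python3 - <<'E'
from h import *
a=capture("wrist");W=pts(a);s=get_state();print(s["tcp_pos"],s["eef_rot"],s["force"])
cv2.imwrite("pics/w1.png",a["img"]); np.savez("w1.npz",W=W,im=a["img"])
k=(W[...,2]>.152)&(W[...,2]<.18)&(np.hypot(W[...,0]-.499,W[...,1]-.207)<.03); p=W[k]; print("knob",len(p),p.mean(0),p.min(0),p.max(0))
print(cv2.minEnclosingCircle(p[:,:2].astype(np.float32)*1000))
E
```

```text
[0.49887234 0.20701257 0.23104076] [-1.79982162e+02  2.97188388e-02  9.00524085e+01] [-0.21013517  0.17510719 -0.49938182]
knob 1731 [0.50011824 0.21082742 0.16438222] [0.4835535  0.19300909 0.15209271] [0.51657613 0.2257855  0.16714578]
((500.13104248046875, 208.8870849609375), 16.986249923706055)
```

View pics/w1.png

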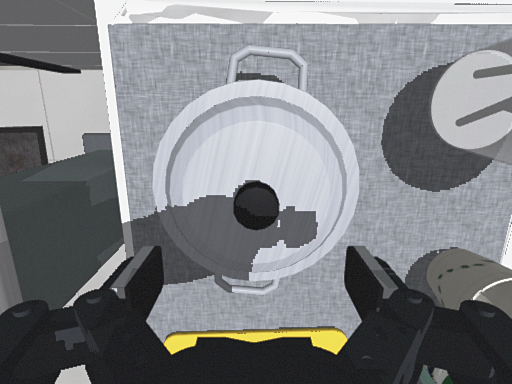

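The wrist view shows the knob at (256,205), which gives (0.500, 0.209) m with its top at z≈0.167. The fingers straddle it clear on both sides, so I descend and grip.

Converted, -8.9 cm is -0.1113, -8.6 cm is -0.1075.

Call:
arm_command:
  deltas: [0.0013,0.0025,-0.0125,0,1,0.0013,0.0025,-0.0313,0,1,0.0013,0.0025,-0.05,0,1,0.0013,0.0025,-0.0688,0,1,0.0013,0.0025,-0.0875,0,1,0.0013,0.0025,-0.1,0,1,0.0013,0.0025,-0.1075,0,1,0.0013,0.0025,-0.1113,0,1,0.0013,0.0025,-0.1113,0,0.6,0.0013,0.0025,-0.1113,0,0.5]
  squeeze: 40

```text
t: 1.82
tcp_pos: [0.5005, 0.2089, 0.1427]
eef_rot: [180.0, -0.0, 90.0]
force: [0.1, -1.2, 0.5]
width: 0.0637
grasp_force: 0.0
```

Call:
arm_command:
  deltas: [0,0,0,0,0.3,0,0,0,0,0.2,0,0,0,0,0,0,0,0,0,0,0,0,0,0,0,0,0,0,0,0,0,0,0,0,0,0,0,0,0,0]

```text
t: 2.48
tcp_pos: [0.5006, 0.2092, 0.1433]
eef_rot: [179.9, -0.0, 90.0]
force: [-0.9, 0.8, 6.1]
width: 0.0329
grasp_force: 39.9
```

Call:
arm_command:
  deltas: [0,0,0.0038,0,0,0,0,0.01,0,0,0,0,0.0188,0,0,0,0,0.0288,0,0,0,0,0.04,0,0,0,0,0.05,0,0,0,0,0.0575,0,0,0,0,0.0625,0,0,0,0,0.0625,0,0]

```text
t: 3.23
tcp_pos: [0.5007, 0.2092, 0.1936]
eef_rot: [179.9, -0.0, 90.0]
force: [1.0, 0.9, -2.0]
width: 0.0329
grasp_force: 39.9
```

```bash
python3 - <<'E'
from h import *
a=capture("scene");b=capture("wrist");s=get_state();print(s["tcp_pos"],s["width"],s["force"])
np.savez("c1.npz",a=pts(a),b=pts(b),ai=a["img"],bi=b["img"])
cv2.imwrite("pics/c.png",np.hstack([cv2.resize(a["img"][60:260,90:290],(400,400)),cv2.resize(b["img"],(400,300))[:300] if 0 else cv2.copyMakeBorder(cv2.resize(b["img"],(400,300)),0,100,0,0,0)]))
E
```

```text
[0.50005545 0.20900476 0.19236037] 0.03243272843639566 [-0.10390717  0.13527453 -2.88542679]
```

View pics/c.png

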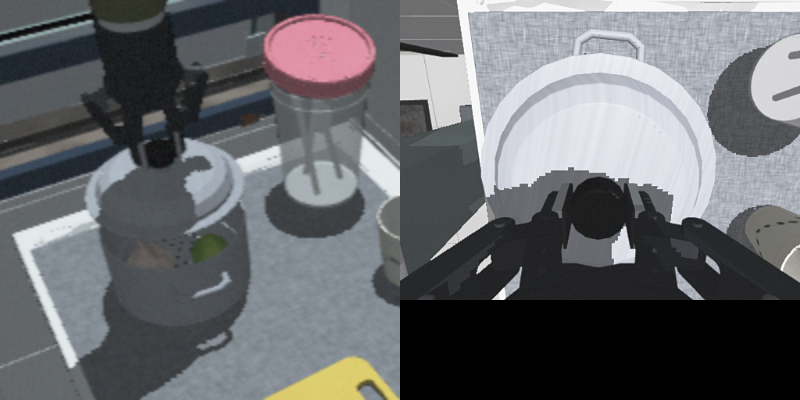

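The lid hangs level in the fingers, and the garlic (brown) and lime (green) show below it in the pot. Now I carry it to the board.

Converted, -14.5 cm is -0.1813, -12.5 cm is -0.1563.

Call:
arm_command:
  deltas: [0,-0.0038,0.0025,0,0,0,-0.0113,0.0025,0,0,0,-0.0238,0.0025,0,0,0,-0.04,0.0025,0,0,0,-0.06,0.0025,0,0,0,-0.0825,0.0025,0,0,0,-0.1063,0.0025,0,0,0.0013,-0.1313,0.0025,0,0,0.0013,-0.1563,0.0025,0,0,0.0013,-0.1813,0.0025,0,0]
  squeeze: 60

```text
t: 4.17
tcp_pos: [0.5006, 0.0618, 0.1942]
eef_rot: [-180.0, 0.0, 90.0]
force: [0.6, -0.1, -2.7]
width: 0.0319
grasp_force: 60.4
```

Converted, -17.1 cm is -0.2138, -16.7 cm is -0.2088.

Call:
arm_command:
  deltas: [0,-0.025,0,0,0,0,-0.05,0,0,0,0,-0.075,0,0,0,0,-0.1,0,0,0,0,-0.125,0,0,0,0,-0.15,0,0,0,0,-0.175,0,0,0,0,-0.195,0,0,0,0.0013,-0.2088,0,0,0,0.0013,-0.2138,0,0,0]

```text
t: 5.0
tcp_pos: [0.5017, -0.1093, 0.1942]
eef_rot: [180.0, 0.0, 89.8]
force: [-0.3, -1.0, -1.8]
width: 0.0317
grasp_force: 60.4
```

Converted, -11.8 cm is -0.1475, -11.5 cm is -0.1438.

Call:
arm_command:
  deltas: [0,0,-0.01,0,0,0,0,-0.025,0,0,0,0,-0.0438,0,0,0,0,-0.0625,0,0,0,0,-0.0813,0,0,0,0,-0.1,0,0,0,0,-0.1188,0,0,0,0,-0.1338,0,0,0,0,-0.1438,0,0,0,0,-0.1475,0,0]

```text
t: 5.83
tcp_pos: [0.5008, -0.1058, 0.0746]
eef_rot: [-179.9, -0.1, 90.1]
force: [-0.2, 0.5, -2.4]
width: 0.0319
grasp_force: 60.5
```

```bash
python3 - <<'E'
from h import *
a=capture("scene");b=capture("side");w=capture("wrist");s=get_state();print(s["tcp_pos"],s["width"],s["force"])
W=pts(w); q=W.reshape(-1,3)
t=s["tcp_pos"]; z=q[(np.hypot(q[:,0]-t[0],q[:,1]-t[1])<.1)&(q[:,1]>t[1]+.02)]
r=np.hypot(z[:,0]-t[0],z[:,1]-t[1]); f=z[(r>.083)&(r<.091)]
A=np.c_[f[:,:2],np.ones(len(f))]; print("flange plane",np.linalg.lstsq(A,f[:,2],rcond=None)[0],np.median(f[:,2]))
cv2.imwrite("pics/d.png",np.hstack([cv2.resize(a["img"][120:370,130:380],(400,400)),cv2.resize(b["img"][150:350,130:330],(400,400))]))
E
```

```text
[ 0.5020889  -0.10669761  0.07641792] 0.032128758945672325 [ 0.40564913 -0.20279496 -2.12369383]
flange plane [-0.0019763   0.00072886  0.04353572] 0.042514366464325125
```

View pics/d.png

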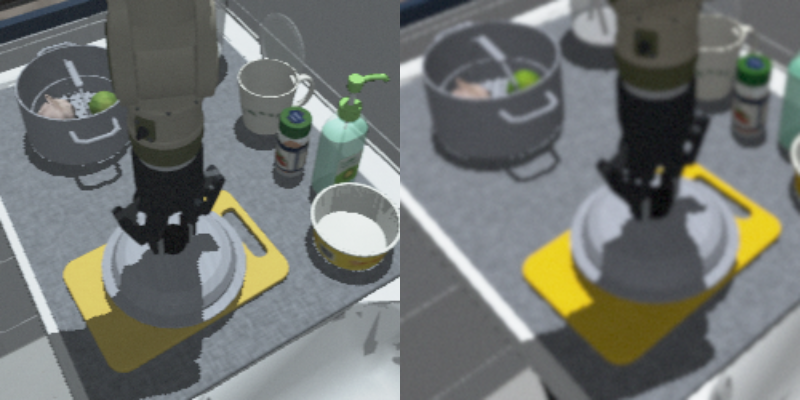

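The lid is level above the board's middle, with about 17 mm still to go. The open pot is visible with the bail, garlic and lime. I lower it gently.

Converted, -1.7 cm is -0.0213, -1.6 cm is -0.02.

Call:
arm_command:
  deltas: [0,0,-0.0038,0,0,0,0,-0.0075,0,0,0,0,-0.0113,0,0,0,0,-0.015,0,0,0,0,-0.0175,0,0,0,0,-0.0188,0,0,0,0,-0.02,0,0,0,0,-0.0213,0,0,0,0,-0.0213,0,0]

```text
t: 6.73
tcp_pos: [0.502, -0.107, 0.0592]
eef_rot: [-180.0, -0.0, 90.0]
force: [0.0, 0.3, -1.9]
width: 0.0321
grasp_force: 60.5
```

Converted, -0.2 cm is -0.0025, -0.1 cm is -0.0013.

Call:
arm_command:
  deltas: [0,0,-0.0013,0,0,0,0,-0.0025,0,0,0,0,-0.0025,0,0]

```text
t: 6.98
tcp_pos: [0.5021, -0.1071, 0.0588]
eef_rot: [180.0, 0.0, 90.0]
force: [-4.0, 1.4, 9.4]
width: 0.032
grasp_force: 62.0
```

It is down on the board (the force jumped to +9 N). I release and retreat.

Converted, 0.1 cm is 0.0013.

Call:
arm_command:
  deltas: [0,0,0.0013,0,0.5,0,0,0.0013,0,0.7,0,0,0.0013,0,1,0,0,0.0013,0,1,0,0,0.0013,0,1,0,0,0.0013,0,1,0,0,0.0013,0,1,0,0,0.0013,0,1,0,0,0.0013,0,1]

```text
t: 7.73
tcp_pos: [0.502, -0.107, 0.0582]
eef_rot: [180.0, -0.0, 90.0]
force: [-0.5, -0.2, -0.5]
width: 0.0855
grasp_force: 0.0
```

Converted, 18 cm is 0.225, 17 cm is 0.2125.

Call:
arm_command:
  deltas: [0,0,0.0063,0,1,0,0,0.0188,0,1,0,0,0.0375,0,1,0,0,0.0625,0,1,0,0,0.0938,0,1,0,0,0.125,0,1,0,0,0.1563,0,1,0,0,0.1875,0,1,0,0,0.2125,0,1,0,0,0.225,0,1]

```text
t: 8.57
tcp_pos: [0.5032, -0.1074, 0.2424]
eef_rot: [179.7, 0.1, 90.0]
force: [-0.1, 0.3, 0.2]
width: 0.0855
grasp_force: 0.0
```

Converted, 22 cm is 0.275, 21.5 cm is 0.2688.

Call:
arm_command:
  deltas: [0,0.0125,0,0,1,0,0.0375,0,0,1,0,0.0688,0,0,1,0,0.1063,0,0,1,0,0.1438,0,0,1,0,0.1813,0,0,1,0,0.2188,0,0,1,0,0.25,0,0,1,0,0.2688,0,0,1,0,0.275,0,0,1]

```text
t: 9.4
tcp_pos: [0.5007, 0.1157, 0.2369]
eef_rot: [-179.9, -0.0, 90.2]
force: [-0.2, -0.6, 0.5]
width: 0.0855
grasp_force: 0.0
```

```bash
python3 - <<'E'
from h import *
a=capture("scene");b=capture("side");w=capture("wrist");s=get_state();print(s["tcp_pos"],s["width"],s["force"])
np.savez("c2.npz",a=pts(a),b=pts(b),w=pts(w),ai=a["img"],bi=b["img"],wi=w["img"])
cv2.imwrite("pics/e.png",np.hstack([cv2.resize(a["img"],(400,300)),cv2.resize(w["img"],(400,300))]))
E
```

```text
[0.50138705 0.11313666 0.23745423] 0.08561398958353868 [-0.01575372 -0.23951469 -0.76142909]
```

View pics/e.png

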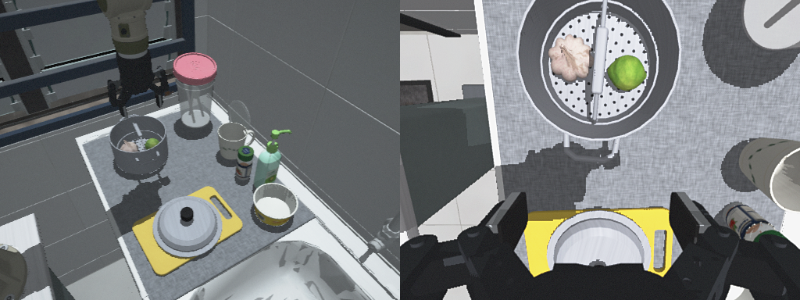

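The lid sits centred on the board. In the wrist view the bail bar is near full-size pixel (257,78), tilted slightly. Next I measure the bar.

```bash
python3 - <<'E'
from h import *
d=np.load("c2.npz")
for k in "wab":
    q=d[k].reshape(-1,3); p=q[(q[:,2]>.114)&(q[:,2]<.135)&(np.hypot(q[:,0]-.5,q[:,1]-.209)<.06)]
    if len(p)<20: print(k,len(p)); continue
    (c,sz,an)=cv2.minAreaRect(p[:,:2].astype(np.float32)*1000); m=p[:,:2].mean(0)
    e=np.linalg.svd(p[:,:2]-m,full_matrices=0)[2][0]; e*=np.sign(e[1])
    print(k,len(p),c,sz,an,"mean",m,"yaw of bar y-axis",np.degrees(np.arctan2(-e[0],e[1])),"z med/max",np.median(p[:,2]),p[:,2].max())
q=d["w"].reshape(-1,3)
r=q[(q[:,2]>.1)&(q[:,2]<.115)&(np.hypot(q[:,0]-.5,q[:,1]-.209)>.08)&(np.hypot(q[:,0]-.5,q[:,1]-.209)<.095)]
A=np.c_[2*r[:,:2],np.ones(len(r))];s=np.linalg.lstsq(A,(r[:,:2]**2).sum(1),rcond=None)[0];print("pot rim",s[:2],len(r))
E
```

```text
w 1347 (502.2608642578125, 205.82765197753906) (77.51741027832031, 11.974891662597656) 84.62604522705078 mean [0.50242757 0.20756448] yaw of bar y-axis -5.470390671339477 z med/max 0.12171875737191365 0.12452732935905926
a 118 (500.0157470703125, 196.09092712402344) (79.04633331298828, 12.605095863342285) 84.84475708007812 mean [0.49956   0.1989702] yaw of bar y-axis -4.399732878602851 z med/max 0.12372740671440166 0.12664555539669073
b 103 (500.3701477050781, 204.29783630371094) (65.64997100830078, 10.783944129943848) 85.07835388183594 mean [0.49915322 0.20163252] yaw of bar y-axis -4.0068019782892685 z med/max 0.12282972176922655 0.12691819476289992
pot rim [0.50144627 0.20849767] 2674
```

Converted, 9.4 cm is 0.1175, 9 cm is 0.1125, -5.4 degrees is -0.03.

Call:
arm_command:
  deltas: [0,0.01,0,-0.0056,1,0,0.0288,0,-0.0139,1,0,0.0538,-0.0063,-0.0222,1,0,0.0788,-0.0125,-0.03,1,0,0.1,-0.0188,-0.03,1,0,0.1125,-0.025,-0.03,1,0,0.1175,-0.0313,-0.03,1,0,0.1175,-0.0375,-0.03,1,0,0.1175,-0.0375,-0.03,1]

```text
t: 10.3
tcp_pos: [0.5015, 0.206, 0.2069]
eef_rot: [-179.9, 0.1, 84.6]
force: [-0.1, -0.7, 0.2]
width: 0.0855
grasp_force: 0.0
```

```bash
python3 - <<'E'
from h import *
w=capture("wrist");s=get_state();print(s["tcp_pos"],s["eef_rot"])
q=pts(w).reshape(-1,3); p=q[(q[:,2]>.116)&(q[:,2]<.13)&(np.hypot(q[:,0]-.502,q[:,1]-.207)<.06)]
e=np.linalg.svd(p[:,:2]-p[:,:2].mean(0),full_matrices=0)[2][0]; e*=np.sign(e[1])
print(len(p),cv2.minAreaRect(p[:,:2].astype(np.float32)*1000),p.mean(0),np.degrees(np.arctan2(-e[0],e[1])))
cv2.imwrite("pics/f.png",w["img"])
E
```

```text
[0.5016668  0.20591719 0.20755209] [-1.79923364e+02  5.29355334e-02  8.45432139e+01]
1209 ((502.1662902832031, 206.8822784423828), (68.3414077758789, 11.576061248779297), 84.0278091430664) [0.50223618 0.20917329 0.12162136] -5.969786007944106
```

View pics/f.png

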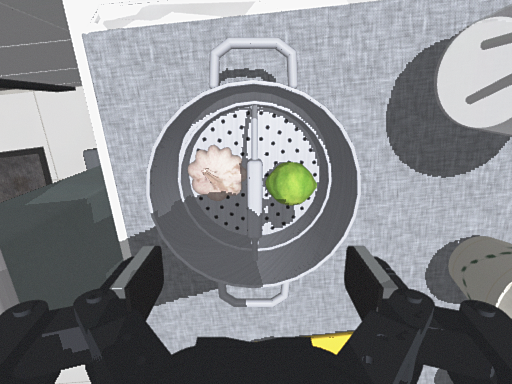

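The bar is centred at (254,188) and lined up with the fingers, with garlic to its left and lime to its right, both low. I descend straight and close.

Converted, -10.9 cm is -0.1363, -10.6 cm is -0.1325, -0.4 degrees is -0.0022.

Call:
arm_command:
  deltas: [0,0.0013,-0.0125,-0.0022,1,0,0.0013,-0.0313,-0.0022,1,0,0.0013,-0.05,-0.0022,1,0,0.0013,-0.0688,-0.0022,1,0,0.0013,-0.0875,-0.0022,1,0,0.0013,-0.1063,-0.0022,1,0,0.0013,-0.1213,-0.0022,1,0,0.0013,-0.1325,-0.0022,1,0,0.0013,-0.1363,-0.0022,1,0,0.0013,-0.1363,-0.0022,1]
  squeeze: 60

```text
t: 11.18
tcp_pos: [0.5016, 0.2075, 0.0985]
eef_rot: [-179.9, 0.0, 84.2]
force: [-0.9, -0.6, 0.5]
width: 0.0855
grasp_force: 0.0
```

Call:
arm_command:
  deltas: [0,0,0,0,0.7,0,0,0,0,0.5,0,0,0,0,0.3,0,0,0,0,0.15,0,0,0,0,0,0,0,0,0,0,0,0,0,0,0,0,0,0,0,0,0,0,0,0,0,0,0,0,0,0]

```text
t: 12.02
tcp_pos: [0.5022, 0.2081, 0.0998]
eef_rot: [180.0, -0.0, 84.2]
force: [-0.5, 0.3, 5.2]
width: 0.0107
grasp_force: 59.1
```

Converted, 3 cm is 0.0375, 2.8 cm is 0.035.

Call:
arm_command:
  deltas: [0,0,0.0025,0,0,0,0,0.0063,0,0,0,0,0.0113,0,0,0,0,0.0175,0,0,0,0,0.0238,0,0,0,0,0.03,0,0,0,0,0.035,0,0,0,0,0.0375,0,0,0,0,0.0375,0,0]
  squeeze: 80

```text
t: 12.77
tcp_pos: [0.5025, 0.2081, 0.1301]
eef_rot: [179.9, -0.0, 84.2]
force: [-0.2, -0.0, -4.1]
width: 0.0103
grasp_force: 78.0
```

Converted, 8.5 cm is 0.1063, 7.6 cm is 0.095.

Call:
arm_command:
  deltas: [0,0,0.0038,0,0,0,0,0.0113,0,0,0,0,0.0213,0,0,0,0,0.0325,0,0,0,0,0.045,0,0,0,0,0.0575,0,0,0,0,0.07,0,0,0,0,0.0825,0,0,0,0,0.095,0,0,0,0,0.1063,0,0]

```text
t: 13.6
tcp_pos: [0.5022, 0.208, 0.2157]
eef_rot: [180.0, -0.0, 84.2]
force: [0.6, 0.5, -3.9]
width: 0.0102
grasp_force: 78.0
```

Converted, 2.5 cm is 0.0313, 2.2 cm is 0.0275.

Call:
arm_command:
  deltas: [0,0,0.0113,0,0,0,0,0.0213,0,0,0,0,0.0275,0,0,0,0,0.0313,0,0,0,0,0.0313,0,0,0,0,0.0313,0,0,0,0,0.0313,0,0,0,0,0.0313,0,0,0,0,0.0313,0,0,0,0,0.0313,0,0]

```text
t: 14.43
tcp_pos: [0.5019, 0.208, 0.239]
eef_rot: [-180.0, 0.0, 84.2]
force: [0.7, 0.5, -3.9]
width: 0.0105
grasp_force: 78.0
```

```bash
python3 - <<'E'
from h import *
a=capture("scene");b=capture("side");s=get_state();print(s["tcp_pos"],s["width"],s["force"],s["moment"],s["grasp_force"])
for c in (a,b):
    q=pts(c).reshape(-1,3); r=q[(q[:,2]>.185)&(q[:,2]<.21)&(np.hypot(q[:,0]-.502,q[:,1]-.208)<.085)&(np.hypot(q[:,0]-.502,q[:,1]-.208)>.069)]
    th=np.degrees(np.arctan2(r[:,1]-.208,r[:,0]-.502))//30
    print({int(i*30):round(float(r[th==i,2].max()),4) for i in sorted(set(th))})
cv2.imwrite("pics/g.png",np.hstack([cv2.resize(a["img"],(400,300)),cv2.resize(b["img"][60:285,80:380],(400,300))]))
E
```

```text
[0.5019848  0.20797743 0.23915265] 0.010140480415714116 [ 0.60765802 -0.88290986 -4.05271626] [ 0.01553051 -0.01511872  0.05533639] 78.04168224334717
{-180: 0.1977, -150: 0.1975, -120: 0.2091, -90: 0.197, -60: 0.1976, -30: 0.1969, 0: 0.1968, 30: 0.1976, 60: 0.1955, 90: 0.1975, 120: 0.1971, 150: 0.197}
{-180: 0.1966, -150: 0.1964, -120: 0.2081, -90: 0.1963, -60: 0.1968, -30: 0.1967, 0: 0.1954, 30: 0.1955, 60: 0.2079, 90: 0.1966, 120: 0.1965, 150: 0.1962}
```

View pics/g.png

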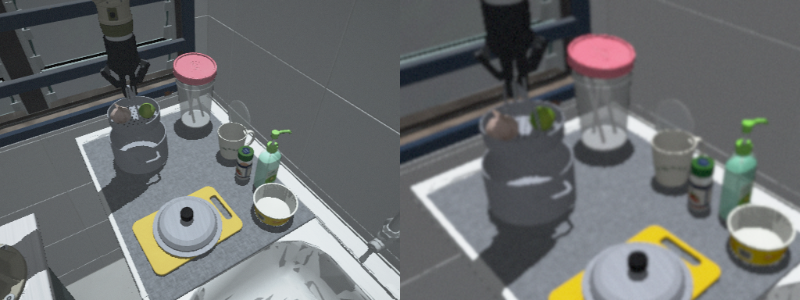

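The basket's rim is level at z≈0.197, so its feet are about 45 mm above the pot rim, with garlic and lime inside. The lid lies on the board and the mug, jar and tub look untouched. I hand it in.

```bash
python3 -c "
from workcell import *
print(job_done())"
```

```text
the job is handed in; nothing more can be done
None
```

The job is handed in, though no verdict came back: the lid lies knob up on the middle of the board, and the basket, with the garlic and lime in it, is held level about 45 mm above the pot rim.

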